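# Seat a specimen ring and hold the hardness probe on its mark

### The job

Slide the orange specimen ring with the black spot over the steel post of the green test stage, spot side up, down flat onto its seat, and let go of it. Then lift the green hardness probe out of its red holder and hold it upright with its white spring tip on the black spot, pressed lightly until the tip is about half way in (the black line on it meets the brass barrel) and never jammed. Finish while still holding the probe pressed there, with the ring still seated, and leave the other things on the bench where they are.

Things in the scene. Friction and masses are not known exactly. Their poses are not given: they have to be found in the camera images.
- ring: Orange plastic specimen ring, loose, lying flat, about 70 g: outside diameter 60 mm, bore 20 mm, 20 mm high, a black spot on its top face. Origin: centre of its underside; z up, x towards the spot. Grasp it across the outside.
- spot (a point): Centre of the black spot (12 mm across) on the top face of the orange ring, 20.5 mm from the ring's axis; moves with the ring.
- stage: Green steel test stage, fixed to the bench: plate 150 x 130 x 10 mm; on its middle an aluminium seat disc 48 mm across and 12 mm high, and from that an upright steel post, 16 mm in diameter and 40 mm high, the last 10 mm tapering to 8 mm. Origin: centre of the underside, z up.
- seat (a point): Centre of the seat disc's top face, on the post's axis, 22 mm above the bench: the ring's underside rests here.
- post_top (a point): Centre of the post's top, 62 mm above the bench, 40 mm above the seat.
- probe: Hand-held hardness probe, loose, about 110 g, hanging upright in the holder. Origin: centre of the brass barrel's open lower end; z up along the probe. Barrel 14 mm in diameter from z = 0 to 55 mm, black flange 30 mm in diameter from 55 to 61 mm (it rests on the holder), green round grip 24 mm in diameter from 61 to 135 mm with a yellow band near the top. Grasp the grip.
- tip (a point): Lowest point of the probe's white round-ended spring tip (8 mm in diameter), on the probe's axis: 22 mm below the barrel's end while free, 16 mm when half way in.
- plunger (a joint): How far the spring tip is pushed into the barrel, m: 0 free (spring 1.4 N), 0.006 half way (3.5 N; the black line on the tip meets the barrel's end), 0.012 at its stop (5.6 N). Stiffness 350 N/m.
- holder: Probe holder, fixed to the bench: green base 110 x 100 x 12 mm, steel post, and at the top a red plate 90 x 44 mm, 12 mm thick, top face 102 mm above the bench, with a through hole 20 mm in diameter. Origin: centre of the base's underside, z up. Nothing stands higher than the plate but the probe; lift the probe at least 80 mm straight up to clear it.
- holder_hole (a point): Centre of the hole in the red plate, at its top face, 20 mm from the holder's origin along the holder's -x. The probe hangs here, up to 2 mm off centre.
- spare_white: Spare ring, white, no spot, same size as the orange one; leave alone. Origin: centre of the underside.
- spare_blue: Spare ring, blue, no spot, same size; leave alone. Origin: centre of the underside.
- beaker: Glass beaker, 70 mm in diameter, 85 mm high; leave alone. Origin: centre of the underside.
- bottle: Amber bottle, 56 mm in diameter, 130 mm high; leave alone. Origin: centre of the underside.
- pen: Blue pen, 140 mm long, lying; leave alone. Origin: its middle, on the bench.
There are look-alikes about, which are no part of the job. There is more than one size of the probe; the one meant has the size given above. Of the things that look like the ring, take the one that is farthest from the robot's base at the start.

How it is judged (in metres and radians):
On the way, in this order (a step that is already met when the one before it is completed fails the run):
1. the orange ring lies flat on the seat over the post, released (horizontal distance between ring and seat below 0.004 m and z of ring in the frame of seat between -0.003 and 0.003 m and angle between ring's own z axis and vertical below 0.06 rad and contact force between the fingers and ring below 0.05 N), for 0.2 s.
2. the gripper has lifted the probe clear of the holder (distance of probe from where it was at the start of the episode above 0.05 m and contact force between probe and holder below 0.05 N and contact force between the fingers and probe above 1 N), for 0.1 s.
At the end, for the whole second after the job is handed in: The robot still grips the probe, which is upright within 7 degrees, clear of the holder and at rest, its tip within 6 mm of the spot's centre, pushed in 3 to 9 mm (1 to 8 N on the ring); the ring lies flat on the seat (within 3 mm) over the post (horizontal distance between ring and seat below 0.004 m and z of ring in the frame of seat between -0.003 and 0.003 m and angle between ring's own z axis and vertical below 0.06 rad and horizontal distance between tip and spot below 0.006 m and angle between probe's own z axis and vertical below 0.12 rad and z of probe in the frame of spot above 0.005 m and value of joint plunger between 0.003 and 0.009 m and contact force between probe and ring between 1 and 8 N and contact force between the fingers and probe above 1 N and contact force between probe and holder below 0.05 N and linear speed of probe below 0.02 m/s); the arm keeps its last pose, push and grip.
It fails at once if the probe is jammed onto the ring with more than 15 N (contact force between probe and ring above 15 N).
It fails at once if another thing on the bench is shifted by more than 25 mm (distance of any of spare_white, spare_blue, beaker, bottle, pen from where it was at the start of the episode above 0.025 m).
It also fails if it takes over 64 s, if anything falls off the work surface, if the arm or the gripper's body presses on something with over 40 N, if the wrist force passes 120 N, or if a joint passes its speed limit or range.

### The arm

A 6-joint arm with a two-finger parallel gripper is mounted at the origin on the work surface. World frame = base frame: x ahead of the robot, y to its left, z up, the work surface at z = 0. Lengths are in m, angles in degrees, forces in N, time in s.
With the tool pointing down it reaches from about 0.4 to 0.825 m from the base axis. Payload 7 kg.
Tool frame: the origin (TCP) lies on the centre line of the jaws, within the pads' length; the fingertips stand 19 mm ahead of it and the grasp point (between the pads) is the TCP (r.tips_ahead is the distance from the TCP to the fingertips, in m); z points along the fingers, y is the line along which they close (so a half turn about z gives the same grasp; the last joint's range is limited). The gripper opens to 88 mm and grips with 3 to 60 N. Pads are 19 mm wide; open, the fingers measure 130 mm over their backs; the gripper's body (78 mm by 193 mm) begins 47 mm behind the grasp point.
Start: joints at [82.684, 20.546, 0.682, 0, -70.136, -16.507], TCP at [0.273, 0.617, 0.246] pointing down, gripper open.
Joint ranges: [-176.03, 176.03], [-82.01, 121.73], [-58.28, 71.71], [-173.87, 95.51], [-174.79, -0.11], [-173.66, 173.66]. Speed limits (degrees/s): [136.94, 136.94, 172.46, 180, 180, 180].

### API

Orientations are given as [roll, pitch, yaw] about the fixed x, y, z axes, in that order (R = Rz(yaw) Ry(pitch) Rx(roll)).
In Python, from plant import r, viewer, close_job gives the robot as it stands. The module is installed in compiled form; this text tells all that it offers.
- The arm moves only by the tool arm_command, never from a script. Its arguments are lists of equal length, an entry for each row: "travel": the shift along the world's x, y, z scaled (see below), a list of three; "delta_rot": the turn, a rotation vector about the world's x, y, z scaled (see below), a list of three. In form: {"travel": [[dx, dy, dz], ...], "delta_rot": [[rx, ry, rz], ...]}. A call has 1 to 20 rows; each row is the pose to reach, as a shift and turn from the pose commanded when the call began; what a row does not reach only later rows make up. The controller multiplies each number of a shift by 0.5 m and each number of a turn by 90 degrees. A row lasts 1/8 s, in which the tool goes at most 62.5 mm and 10.7 degrees, less where a joint would pass 70% of its speed; a pose out of reach is approached as far as the arm can. A call with a number of a shift or a turn outside -1 to 1 is refused whole. A call with a gripper value outside its range is refused whole. "grip" is the opening, from 0 (shut) to 1 (fully open), set as the call begins (left out, the last holds). The fingers move at their own pace and stop on an object; "newtons" is the grip in N (left out, the last holds). Time passes only in rows, so rows that repeat a pose let the fingers close. It gives the time, the measured TCP pose, the force, the opening and the grip force at its end, in the units of the state.
- r.get_state(): the state, without advancing time (a new reading comes with each control period).
- viewer.capture(name): name is "side" or "top" or "wrist"; returns a dict with "img" (420x560x3 uint8, red, green, blue), "camera_matrix" (3x3 intrinsics, pixels), "R" (3x3) and "t" (3): a world point X has camera coordinates R X + t; the wrist camera has in their place "mount" (4x4, takes a point from camera to tool coordinates, whose origin is the TCP and whose axes are the flange's). Camera axes: x right, y down, z forward; pixel columns grow to the right and rows downward; lengths in m; the calibration is good to about 2 mm. A picture is of the moment at which its call begins: read the wrist's pose just before it. There is no depth.
- close_job(): hands the job in; it is judged then, once.
The state is a dict: "time_s": time; "joints": joint angles; "qd": joint speeds; "joint_torque": joint torques, N m; "tcp_pos": TCP position; "eef_rot": TCP orientation; "contact_force": force on the tool from outside, world axes, zero at the start; "moment": the same for the moment, N m; "gripper_width": finger opening in m; "gripper_force": force on a finger pad.
Only numpy, scipy, OpenCV 4.12 (cv2) and the standard library are available. Lean on these libraries where they do the work, as an engineer would, in place of code of your own. Each camera call takes 0.05 s, during which the arm holds its last target. There are 200 camera calls.

## Working session

There is one attempt and no reset: what is moved stays moved. The work goes in short steps, Python scripts to look and compute and a tool call to move; the robot and the scene stay as the last step left them, time stands still between calls to the robot, and variables do not carry over. Pictures are saved under pics/ and viewed, at most 12 in all, crops included, and the job is handed in when it is done.

Besides the shell and the picture viewer there is one more tool, called after ">>>" as name(argument=value, ...) on one line, values as JSON. arm_command: Moves the arm, as the interface text tells. Shifts and turns lie within -1 to 1; 1 stands for 0.5 m of shift or 90 degrees of turn. Its arguments: {"type":"object","properties":{"travel":{"type":"array"},"delta_rot":{"type":"array"},"grip":{"type":"number"},"newtons":{"type":"number"}},"required":["travel","delta_rot"]}

```bash
mkdir -p pics; cat > h.py <<'E'
import numpy as np, cv2, pickle
from plant import r, viewer, close_job
from scipy.spatial.transform import Rotation as Ro
def snap(n, f):
    s=r.get_state(); c=viewer.capture(n); cv2.imwrite(f'pics/{f}.png', c['img'][:,:,::-1])
    if 'mount' in c:
        T=np.eye(4); T[:3,:3]=Ro.from_euler('xyz',s['eef_rot'],degrees=True).as_matrix(); T[:3,3]=s['tcp_pos']
        W=np.linalg.inv(T@np.array(c['mount'])); c['R']=W[:3,:3]; c['t']=W[:3,3]
    pickle.dump(c,open(f'pics/{f}.pkl','wb')); return c
def load(f): return pickle.load(open(f'pics/{f}.pkl','rb'))
def ray(c,u,v):
    R=np.array(c['R']);d=R.T@np.linalg.inv(c['camera_matrix'])@[u,v,1]; return -R.T@np.array(c['t']),d
def atz(c,u,v,z):
    o,d=ray(c,u,v); return o+d*(z-o[2])/d[2]
def proj(c,X):
    p=np.array(c['camera_matrix'])@(np.array(c['R'])@np.array(X)+np.array(c['t'])); return p[:2]/p[2]
E
python3 - <<'E'
from h import *
print(r.get_state())
a=snap('top','top0');b=snap('side','side0');c=snap('wrist','wrist0')
for k in (a,b,c): print(ray(k,280,210)[0], k['camera_matrix'][0])
E
```

```text
{'time_s': 0.0, 'joints': array([ 8.26833504e+01,  2.05890285e+01,  6.33502926e-01, -1.92934339e-02,
       -7.01358159e+01, -1.65070576e+01]), 'qd': array([ 0.00132951,  0.05323019,  0.08323041, -0.01258043, -0.04139319,
       -0.00111428]), 'joint_torque': array([-1.30442904e-04, -5.82711482e+01,  2.93071997e+01,  6.99741215e+00,
        7.00251694e-03, -1.57603299e-04]), 'tcp_pos': array([0.27248839, 0.61705232, 0.24465037]), 'eef_rot': array([ 1.79907269e+02, -8.56585634e-03, -2.38302705e+01]), 'contact_force': array([0.01059566, 0.05252176, 0.17053762]), 'moment': array([-0.04017532, -0.0110333 ,  0.01371533]), 'gripper_force': 0.0, 'gripper_width': 0.08761361900734485}
[0.3979242  0.00306858 1.08805151] [432.14032137   0.         279.96314767]
[ 0.27980805 -0.52850844  0.76522609] [408.83602043   0.         281.93068196]
[0.34384653 0.58518347 0.3842631 ] [306.60182068   0.         279.69831769]
```

View pics/top0.png

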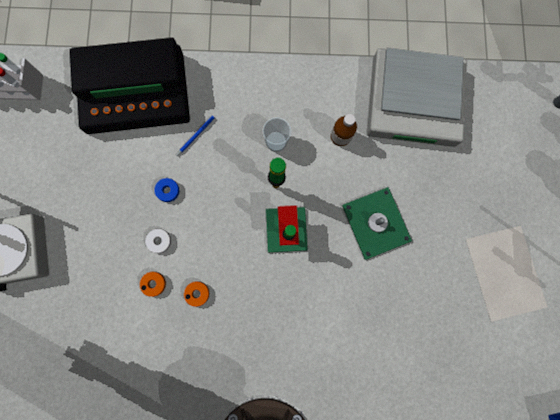

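View pics/side0.png

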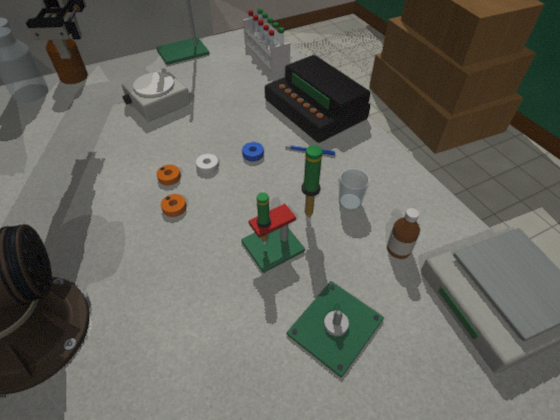

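```bash
python3 - <<'E'
from h import *
a=load('top0')
for n,u,v,z in [('A',152,284,.02),('B',197,294,.02),('white',157,241,.02),('blue',167,190,.02),('post',379,222,.04),('probe',290,232,.176),('tall',278,166,.17),('beak',277,134,.04),('bott',344,130,.06),('TCP',35,260,0)]:
    p=atz(a,u,v,z); print(n,p.round(3),np.hypot(p[0],p[1]).round(3))
print(a['R'], proj(a,[.272,.617,.245]))
im=cv2.imread('pics/top0.png')
c1=cv2.resize(im[265:315,125:225],None,fx=8,fy=8,interpolation=cv2.INTER_CUBIC)[:, :]
c2=cv2.resize(im[180:260,340:420],(400,400),interpolation=cv2.INTER_CUBIC)
c3=cv2.resize(im[195:275,250:330],(400,400),interpolation=cv2.INTER_CUBIC)
cv2.imwrite('pics/crop1.png',np.vstack([c1[:200*2][:], np.hstack([c2,c3])])[:800] if 0 else cv2.resize(np.vstack([c1,np.hstack([c2,c3])]),(600,600)))
E
```

```text
A [0.377 0.278 0.02 ] 0.468
B [0.355 0.169 0.02 ] 0.393
white [0.48  0.273 0.02 ] 0.552
blue [0.608 0.257 0.02 ] 0.66
post [ 0.536 -0.27   0.04 ] 0.6
probe [ 0.493 -0.044  0.176] 0.495
tall [ 0.638 -0.016  0.17 ] 0.638
beak [ 0.755 -0.015  0.04 ] 0.755
bott [ 0.763 -0.182  0.06 ] 0.785
TCP [0.429 0.572 0.   ] 0.715
[[ 0.01762238 -0.99937973  0.03048943]
 [-0.98457605 -0.02265406 -0.17348427]
 [ 0.17406738 -0.02696196 -0.98436457]] [-70.31160462 340.84602723]
```

View pics/crop1.png

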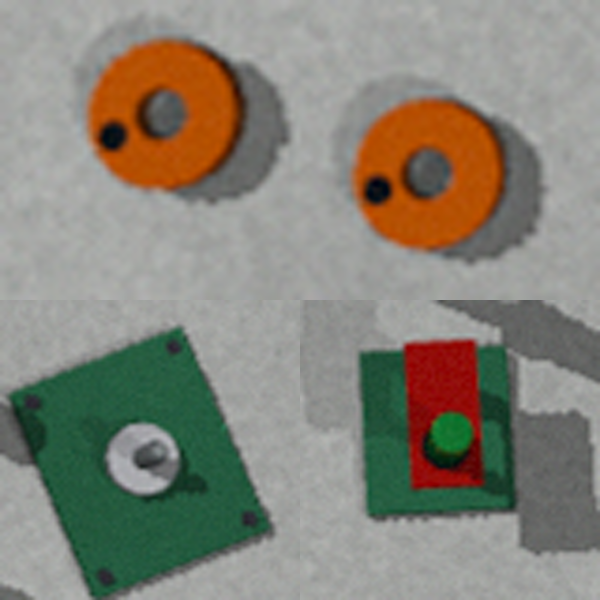

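The two orange candidates are A at top-view pixel (152,284) and B at (197,294). A is farther from the base (0.468 m against 0.393 m) and has the spot at (144,288), so A is the one. There are also two probes. The one hanging in the red holder, at (290,232), is the small one meant. The free-standing one at (278,166) is the larger look-alike.

```bash
python3 - <<'E'
from h import *
w=load('wrist0'); a=load('top0'); b=load('side0'); M=np.array(w['mount']); print(M.round(4))
T=Ro.from_euler('xyz',[180,0,-45],degrees=True).as_matrix()
off=T@M[:3,3]; ax=T@M[:3,2]; print('cam off',off,'axis',ax)
A=atz(a,152.2,283.8,.02); S=atz(a,143.8,287.7,.02); print('A',A,'spot dir',np.degrees(np.arctan2(*(S-A)[1::-1])),np.linalg.norm(S-A))
s=r.get_state()
for z in (.2,):
    cam=A-ax*((z+off[2]-.02)/-ax[2]); print('tcp for centre', cam-off)
for n,p in [('A',A),('post',atz(a,340+150/3.75,180+(455-300)/3.75,.045)),('probe',atz(a,250+(452-300)/3.75,195+(430-300)/3.75,.182))]: print(n,p.round(4),'side px',proj(b,p))
E
```

```text
[[-1.000e-04 -9.573e-01 -2.891e-01  7.820e-02]
 [ 1.000e+00 -0.000e+00 -3.000e-04  6.000e-04]
 [ 3.000e-04 -2.891e-01  9.573e-01 -1.395e-01]
 [ 0.000e+00  0.000e+00  0.000e+00  1.000e+00]]
cam off [ 0.05485215 -0.05568341  0.13950441] axis [-0.20423539  0.20463924 -0.95729342]
A [0.37704493 0.27787604 0.02      ] spot dir 116.2025862111271 0.021597336600886797
tcp for centre [0.390358   0.26525945 0.2       ]
A [0.377  0.2779 0.02  ] side px [167.85321876 171.92723213]
post [ 0.5371 -0.2715  0.045 ] side px [336.46118593 315.83787169]
probe [ 0.4971 -0.0451  0.182 ] side px [262.62099598 195.93487369]
```

>>> arm_command(travel=[[0.236,-0.704,-0.09],[0.236,-0.704,-0.09],[0.236,-0.704,-0.09],[0.236,-0.704,-0.09],[0.236,-0.704,-0.09],[0.236,-0.704,-0.09],[0.236,-0.704,-0.09],[0.236,-0.704,-0.09],[0.236,-0.704,-0.09],[0.236,-0.704,-0.09]], delta_rot=[[0,0,-0.235],[0,0,-0.235],[0,0,-0.235],[0,0,-0.235],[0,0,-0.235],[0,0,-0.235],[0,0,-0.235],[0,0,-0.235],[0,0,-0.235],[0,0,-0.235]], grip=1)

```text
time_s: 1.4
tcp_pos: [0.3904, 0.2664, 0.2005]
eef_rot: [180.0, -0.0, -44.9]
contact_force: [0.3, -0.0, 0.2]
gripper_width: 0.0874
gripper_force: 0.0
```

```bash
cat >> h.py <<'E'
def blob(c,lo,hi,near,rad):
    hsv=cv2.cvtColor(c['img'],cv2.COLOR_RGB2HSV); m=cv2.inRange(hsv,np.array(lo),np.array(hi))
    k=np.zeros_like(m); cv2.circle(k,tuple(int(x) for x in near),rad,255,-1); return m&k
E
python3 - <<'E'
from h import *
s=r.get_state(); print(s['tcp_pos'],s['eef_rot'],s['time_s'])
w=snap('wrist','wrist1')
m=blob(w,(3,150,60),(20,255,255),(280,210),90)
cs,h=cv2.findContours(m,cv2.RETR_CCOMP,cv2.CHAIN_APPROX_NONE)
for c,hh in zip(cs,h[0]):
    if cv2.contourArea(c)>30: print(cv2.contourArea(c),cv2.fitEllipse(c),hh[3])
E
```

```text
[0.39042373 0.2664081  0.20048824] [ 1.79992053e+02 -1.29838501e-03 -4.48944073e+01] 1.4
2173.0 ((279.76971435546875, 205.92752075195312), (52.42219161987305, 52.83448028564453), 49.625099182128906) -1
63.5 ((273.3865661621094, 224.7391815185547), (8.740118026733398, 9.474291801452637), 60.14710998535156) 0
198.0 ((279.57080078125, 205.8307342529297), (14.39424991607666, 17.73356056213379), 89.9362564086914) 0
373.0 ((347.95721435546875, 161.84605407714844), (13.950230598449707, 40.43484115600586), 144.63226318359375) -1
```

View pics/wrist1.png

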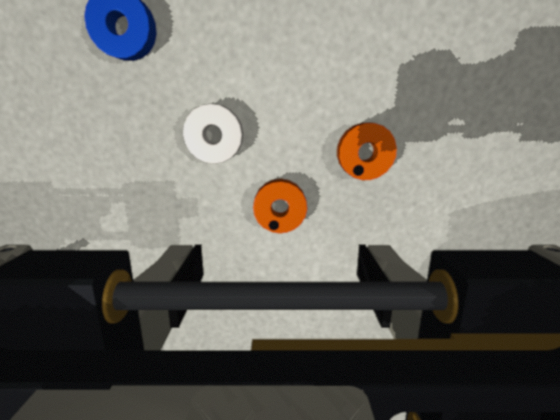

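The wrist picture shows ring A at (280,206) with its spot at (273,225), and look-alike B at (367,151). The fingers are open and clear.

```bash
python3 - <<'E'
from h import *
w=load('wrist1')
S=atz(w,273.4,224.7,.02); B=atz(w,279.6,205.8,.02); O=atz(w,279.8,205.9,.018)
print(S,B,O,np.linalg.norm((S-B)[:2]),np.degrees(np.arctan2(*(S-B)[1::-1])))
d=B-r.get_state()['tcp_pos']; print(d, d/.5)
E
```

```text
[0.36800685 0.29785769 0.02      ] [0.37863392 0.27755754 0.02      ] [0.37798065 0.27790155 0.018     ] 0.022913549748175333 117.63192771462114
[-0.01175152  0.01124966 -0.18045119] [-0.02350304  0.02249932 -0.36090238]
```

>>> arm_command(travel=[[-0.026,0.026,-0.1],[-0.026,0.026,-0.2],[-0.026,0.026,-0.28],[-0.026,0.026,-0.33],[-0.026,0.026,-0.356],[-0.026,0.026,-0.356],[-0.026,0.026,-0.356]], delta_rot=[[0,0,0],[0,0,0],[0,0,0],[0,0,0],[0,0,0],[0,0,0],[0,0,0]])

```text
time_s: 2.33
tcp_pos: [0.378, 0.2792, 0.0234]
eef_rot: [-179.9, 0.0, -44.9]
contact_force: [-0.1, 0.1, 0.7]
gripper_width: 0.0875
gripper_force: 0.0
```

>>> arm_command(travel=[[0,0,0],[0,0,0],[0,0,0],[0,0,0],[0,0,0],[0,0,0],[0,0,0],[0,0,0]], delta_rot=[[0,0,0],[0,0,0],[0,0,0],[0,0,0],[0,0,0],[0,0,0],[0,0,0],[0,0,0]], grip=0.5, newtons=15)

```text
time_s: 3.32
tcp_pos: [0.3778, 0.2786, 0.0228]
eef_rot: [-180.0, 0.0, -45.0]
contact_force: [-1.4, -0.4, 5.2]
gripper_width: 0.0585
gripper_force: 15.0
```

>>> arm_command(travel=[[0,0,0.05],[0,0,0.15],[0,0,0.25],[0,0,0.35],[0,0,0.454],[0.03,-0.1,0.454],[0.06,-0.2,0.454],[0.08,-0.3,0.454],[0.1,-0.4,0.454],[0.12,-0.5,0.454],[0.15,-0.6,0.454],[0.18,-0.7,0.454],[0.21,-0.8,0.454],[0.24,-0.9,0.454],[0.248,-0.97,0.454],[0.248,-1,0.454],[0.248,-1,0.454],[0.248,-1,0.454]], delta_rot=[[0,0,0],[0,0,0],[0,0,0],[0,0,0],[0,0,0],[0,0,0],[0,0,0],[0,0,0],[0,0,0],[0,0,0],[0,0,0],[0,0,0],[0,0,0],[0,0,0],[0,0,0],[0,0,0],[0,0,0],[0,0,0]])

```text
time_s: 5.58
tcp_pos: [0.5015, -0.2208, 0.2495]
eef_rot: [-180.0, 0.0, -44.9]
contact_force: [-0.1, 0.5, -2.2]
gripper_width: 0.0585
gripper_force: 15.0
```

```bash
python3 - <<'E'
from h import *
s=r.get_state(); print(s['tcp_pos'],s['eef_rot'],s['gripper_width'],s['gripper_force'])
w=snap('wrist','wrist2'); b=snap('side','side2'); a=load('top0')
print(proj(w,[.537,-.2715,.062]),proj(w,[.537,-.2715,.022]))
c1=cv2.resize(w['img'][100:250,180:380],(800,600),interpolation=cv2.INTER_CUBIC)
cv2.imwrite('pics/crop2.png',c1[:,:,::-1])
E
```

```text
[ 0.50146055 -0.2207573   0.24951925] [-1.79989795e+02  1.39153352e-02 -4.49474060e+01] 0.05846481608086409 14.954435471445322
[289.656783   132.44756166] [288.61336496 130.56095726]
```

View pics/crop2.png

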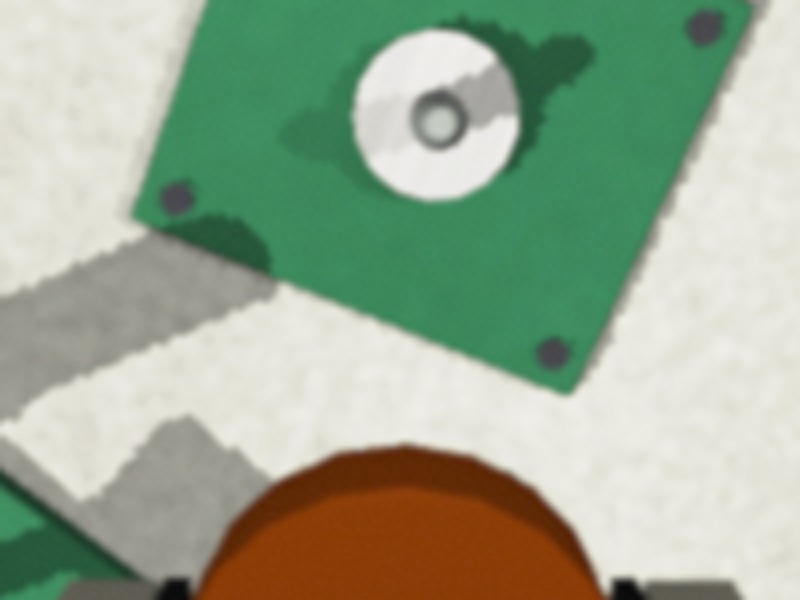

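The crop shows the post top at (440,121), which is wrist pixel (290,130.2). The seat disc centre is at (437,115), pixel (289.2,128.7). The ring is held at the bottom of the view.

```bash
python3 - <<'E'
from h import *
w=load('wrist2')
print(atz(w,289.7,129.9,.062),atz(w,288.9,128.4,.022))
a=load('top0'); print(atz(a,340+143.5/3.75-.4,180+(459-300)/3.75-.4,.022))
s=r.get_state(); print(s['tcp_pos'],s['time_s'])
E
```

```text
[ 0.53880008 -0.27332633  0.062     ] [ 0.53850178 -0.27344022  0.022     ]
[ 0.53841806 -0.27209381  0.022     ]
[ 0.50168554 -0.22055133  0.24978188] 5.675
```

>>> arm_command(travel=[[0.074,-0.105,0],[0.074,-0.105,-0.05],[0.074,-0.105,-0.15],[0.074,-0.105,-0.25],[0.074,-0.105,-0.3],[0.074,-0.105,-0.3],[0.074,-0.105,-0.3],[0.074,-0.105,-0.3]], delta_rot=[[0,0,0],[0,0,0],[0,0,0],[0,0,0],[0,0,0],[0,0,0],[0,0,0],[0,0,0]])

```text
time_s: 6.68
tcp_pos: [0.5398, -0.274, 0.1014]
eef_rot: [-179.9, -0.1, -44.9]
contact_force: [0.2, 0.6, -0.5]
gripper_width: 0.0583
gripper_force: 15.0
```

```bash
python3 - <<'E'
from h import *
s=r.get_state(); print(s['tcp_pos'],s['contact_force'])
b=snap('side','side3'); 
c=cv2.resize(b['img'][230:380,230:430],(800,600),interpolation=cv2.INTER_CUBIC); cv2.imwrite('pics/crop3.png',c[:,:,::-1])
E
```

```text
[ 0.53977094 -0.2740425   0.10137268] [ 0.23005652  0.64615425 -0.4597687 ]
```

View pics/crop3.png

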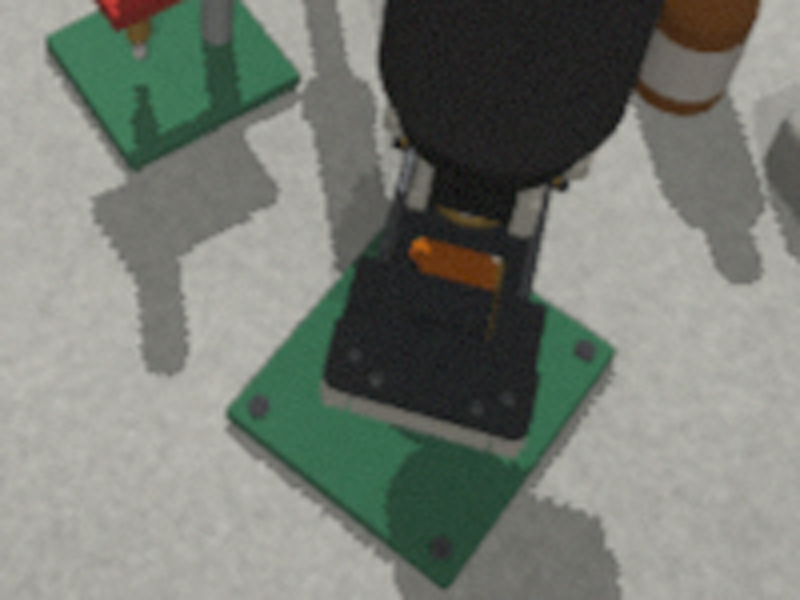

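The near finger hides the post, so I'll lower in steps and watch the force.

>>> arm_command(travel=[[-0.002,0.001,-0.02],[-0.002,0.001,-0.035],[-0.002,0.001,-0.045],[-0.002,0.001,-0.055],[-0.002,0.001,-0.065],[-0.002,0.001,-0.07],[-0.002,0.001,-0.07]], delta_rot=[[0,0,0],[0,0,0],[0,0,0],[0,0,0],[0,0,0],[0,0,0],[0,0,0]])

```text
time_s: 7.6
tcp_pos: [0.5376, -0.2735, 0.0644]
eef_rot: [180.0, 0.0, -45.0]
contact_force: [0.6, 0.1, -1.3]
gripper_width: 0.0581
gripper_force: 15.0
```

>>> arm_command(travel=[[0.001,0,-0.01],[0.001,0,-0.02],[0.001,0,-0.03],[0.001,0,-0.036],[0.001,0,-0.038],[0.001,0,-0.038],[0.001,0,-0.038]], delta_rot=[[0,0,0],[0,0,0],[0,0,0],[0,0,0],[0,0,0],[0,0,0],[0,0,0]])

```text
time_s: 8.48
tcp_pos: [0.5383, -0.2736, 0.0457]
eef_rot: [-180.0, -0.0, -45.0]
contact_force: [0.7, 0.5, -1.0]
gripper_width: 0.0582
gripper_force: 15.0
```

>>> arm_command(travel=[[0,0,-0.002],[0,0,-0.002],[0,0,-0.002]], delta_rot=[[0,0,0],[0,0,0],[0,0,0]])

```text
time_s: 8.85
tcp_pos: [0.5383, -0.2736, 0.0449]
eef_rot: [-180.0, -0.0, -45.0]
contact_force: [-0.9, 0.7, 3.2]
gripper_width: 0.0584
gripper_force: 14.9
```

>>> arm_command(travel=[[0,0,0],[0,0,0],[0,0,0],[0,0,0],[0,0,0],[0,0,0],[0,0,0.04],[0,0,0.12],[0,0,0.22],[0,0,0.32],[-0.06,0.06,0.4],[-0.08,0.08,0.42],[-0.08,0.08,0.42],[-0.08,0.08,0.42]], delta_rot=[[0,0,0],[0,0,0],[0,0,0],[0,0,0],[0,0,0],[0,0,0],[0,0,0],[0,0,0],[0,0,0],[0,0,0],[0,0,0],[0,0,0],[0,0,0],[0,0,0]], grip=1)

```text
time_s: 10.6
tcp_pos: [0.4981, -0.2336, 0.2534]
eef_rot: [180.0, 0.1, -45.0]
contact_force: [-0.7, 0.7, -0.4]
gripper_width: 0.0879
gripper_force: 0.0
```

```bash
python3 - <<'E'
from h import *
s=r.get_state(); print(s['tcp_pos'],s['eef_rot'])
w=snap('wrist','wrist4'); b=snap('side','side4')
print(proj(w,[.5385,-.273,.042]),proj(w,[.493,-.044,.1]))
m=blob(w,(3,150,40),(20,255,255),proj(w,[.5385,-.273,.042]),60)
cs,h=cv2.findContours(m,cv2.RETR_CCOMP,cv2.CHAIN_APPROX_NONE)
for c,hh in zip(cs,h[0]):
    if cv2.contourArea(c)>20: print(cv2.contourArea(c),cv2.fitEllipse(c),hh[3])
u,v=proj(w,[.5385,-.273,.042]).astype(int)
c1=cv2.resize(w['img'][v-50:v+50,u-50:u+50],(400,400),interpolation=cv2.INTER_CUBIC)
u,v=proj(b,[.5385,-.273,.042]).astype(int)
c2=cv2.resize(b['img'][v-50:v+50,u-50:u+50],(400,400),interpolation=cv2.INTER_CUBIC)
cv2.imwrite('pics/crop4.png',np.hstack([c1,c2])[:,:,::-1])
print(proj(w,[.5385,-.273,.042]),proj(b,[.5385,-.273,.042]))
E
```

```text
[ 0.49805417 -0.23357996  0.2534443 ] [ 1.79951978e+02  7.40186068e-02 -4.49687891e+01]
[278.47330679 135.24239235] [162.42369802 316.47281106]
2243.5 ((279.4818420410156, 135.3170166015625), (52.93180847167969, 54.001888275146484), 15.452710151672363) -1
59.0 ((273.40313720703125, 153.5919647216797), (8.638076782226562, 8.996402740478516), 0.07913313806056976) 0
262.5 ((279.4951171875, 135.5786590576172), (17.86457633972168, 18.928564071655273), 69.58131408691406) 0
[278.47330679 135.24239235] [337.33568473 316.90891023]
```

View pics/crop4.png

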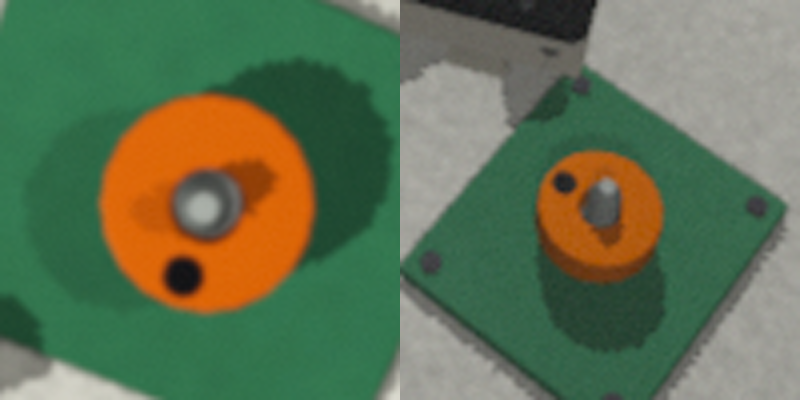

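The ring is seated flat over the post. Its spot is at wrist pixel (273.4,153.6), and in the side crop at (565,182). Next is the probe.

>>> arm_command(travel=[[0,0.05,0.09],[-0.04,0.15,0.09],[-0.06,0.25,0.09],[-0.077,0.35,0.09],[-0.077,0.42,0.09],[-0.077,0.448,0.09],[-0.077,0.448,0.09],[-0.077,0.448,0.09],[-0.077,0.448,0.09]], delta_rot=[[0,0,0],[0,0,0],[0,0,0],[0,0,0],[0,0,0],[0,0,0],[0,0,0],[0,0,0],[0,0,0]])

```text
time_s: 11.82
tcp_pos: [0.4597, -0.0104, 0.2993]
eef_rot: [180.0, 0.0, -45.0]
contact_force: [0.2, -0.0, 1.0]
gripper_width: 0.0877
gripper_force: 0.0
```

```bash
python3 - <<'E'
from h import *
w4=load('wrist4'); b=load('side4'); S=atz(w4,273.4,153.6,.042); C=atz(w4,279.4,135.5,.042); print('spot',S,'ctr',C, np.linalg.norm(S-C)); print('side spot',atz(b,287+165/4-.4,266+182/4-.4,.042))
s=r.get_state(); print(s['tcp_pos'],s['eef_rot'])
w=snap('wrist','wrist5')
q=proj(w,[.497,-.045,.182]); print(q)
u,v=q.astype(int); u=min(max(u,50),510)
c1=cv2.resize(w['img'][max(v-50,0):v+50,u-50:u+50],None,fx=6,fy=6,interpolation=cv2.INTER_CUBIC)
cv2.imwrite('pics/crop5.png',c1[:,:,::-1]); print(u-50,max(v-50,0))
E
```

```text
spot [ 0.52821161 -0.25454608  0.042     ] ctr [ 0.53757078 -0.27353328  0.042     ] 0.02116855275716107
side spot [ 0.52889668 -0.25447571  0.042     ]
[ 0.4597192  -0.0103846   0.29933113] [ 1.79967235e+02  8.79449102e-03 -4.50494576e+01]
[276.62261926 149.73398822]
226 99
```

View pics/crop5.png

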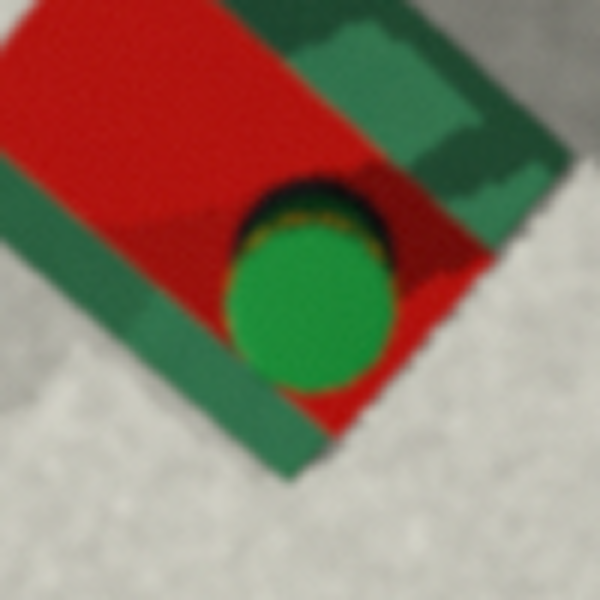

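The crop shows the probe's green top disc centred at (311,308), wrist pixel (277.4,149.9). Its black flange behind is centred at about (314,261). The 24 mm grip diameter fits the scale, so this is the probe meant.

```bash
python3 - <<'E'
from h import *
w=load('wrist5')
P=atz(w,277.4,149.9,.182); F=atz(w,226+314/6-.4,99+261/6-.4,.108); print(P,F)
s=r.get_state(); t=s['tcp_pos']; print(t, (P-t)/.5, (.146-t[2])/.5)
E
```

```text
[ 0.49644875 -0.04535825  0.182     ] [ 0.4965497  -0.04550514  0.108     ]
[ 0.45969044 -0.01032282  0.29940465] [ 0.07351661 -0.07007086 -0.2348093 ] -0.3068092996777921
```

>>> arm_command(travel=[[0.073,-0.071,0],[0.073,-0.071,0],[0.073,-0.071,-0.08],[0.073,-0.071,-0.16],[0.073,-0.071,-0.24],[0.073,-0.071,-0.29],[0.073,-0.071,-0.306],[0.073,-0.071,-0.306],[0.073,-0.071,-0.306]], delta_rot=[[0,0,0],[0,0,0],[0,0,0],[0,0,0],[0,0,0],[0,0,0],[0,0,0],[0,0,0],[0,0,0]])

```text
time_s: 13.0
tcp_pos: [0.4969, -0.0449, 0.1478]
eef_rot: [-179.9, -0.1, -45.0]
contact_force: [0.8, 0.9, -0.2]
gripper_width: 0.0878
gripper_force: 0.0
```

>>> arm_command(travel=[[0,0,0],[0,0,0],[0,0,0],[0,0,0],[0,0,0],[0,0,0],[0,0,0],[0,0,0],[0,0,0],[0,0,0]], delta_rot=[[0,0,0],[0,0,0],[0,0,0],[0,0,0],[0,0,0],[0,0,0],[0,0,0],[0,0,0],[0,0,0],[0,0,0]], grip=0.15, newtons=30)

```text
time_s: 14.25
tcp_pos: [0.4961, -0.0451, 0.1465]
eef_rot: [180.0, 0.0, -45.0]
contact_force: [-0.6, -0.0, -1.3]
gripper_width: 0.0237
gripper_force: 30.0
```

>>> arm_command(travel=[[0,0,0.02],[0,0,0.06],[0,0,0.12],[0,0,0.18],[0,0,0.24],[0,0,0.24],[0.02,-0.08,0.24],[0.03,-0.16,0.24],[0.045,-0.24,0.24],[0.055,-0.32,0.24],[0.064,-0.38,0.24],[0.064,-0.418,0.24],[0.064,-0.418,0.2],[0.064,-0.418,0.14],[0.064,-0.418,0.09],[0.064,-0.418,0.076],[0.064,-0.418,0.076],[0.064,-0.418,0.076],[0.064,-0.418,0.076]], delta_rot=[[0,0,0],[0,0,0],[0,0,0],[0,0,0],[0,0,0],[0,0,0],[0,0,0],[0,0,0],[0,0,0],[0,0,0],[0,0,0],[0,0,0],[0,0,0],[0,0,0],[0,0,0],[0,0,0],[0,0,0],[0,0,0],[0,0,0]])

```text
time_s: 16.62
tcp_pos: [0.5286, -0.2541, 0.1856]
eef_rot: [-179.9, -0.1, -45.0]
contact_force: [-0.3, -0.3, -2.0]
gripper_width: 0.0234
gripper_force: 30.0
```

```bash
python3 - <<'E'
from h import *
s=r.get_state(); print(s['tcp_pos'],s['eef_rot'],s['contact_force'])
b=snap('side','side6'); w=snap('wrist','wrist6')
t=s['tcp_pos']
tip=t-[0,0,.1215]
print('tip px exp',proj(b,tip),'barrel end',proj(b,tip+[0,0,.022]),'grip top',proj(b,tip+[0,0,.157]),'spot',proj(b,[.5285,-.2545,.042]))
u,v=proj(b,[.5285,-.2545,.06]).astype(int)
cv2.imwrite('pics/crop6.png',cv2.resize(b['img'][v-60:v+40,u-60:u+60],None,fx=6,fy=6,interpolation=cv2.INTER_CUBIC)[:,:,::-1]); print(u-60,v-60)
E
```

```text
[ 0.52864319 -0.25411375  0.18559454] [-1.79947549e+02 -8.09672726e-02 -4.49623030e+01] [-0.33551732 -0.33443054 -2.04885271]
tip px exp [328.70734915 305.60908687] barrel end [329.82050648 299.99851177] grip top [337.91274412 259.21172854] spot [327.68086848 311.19923253]
268 246
```

View pics/crop6.png

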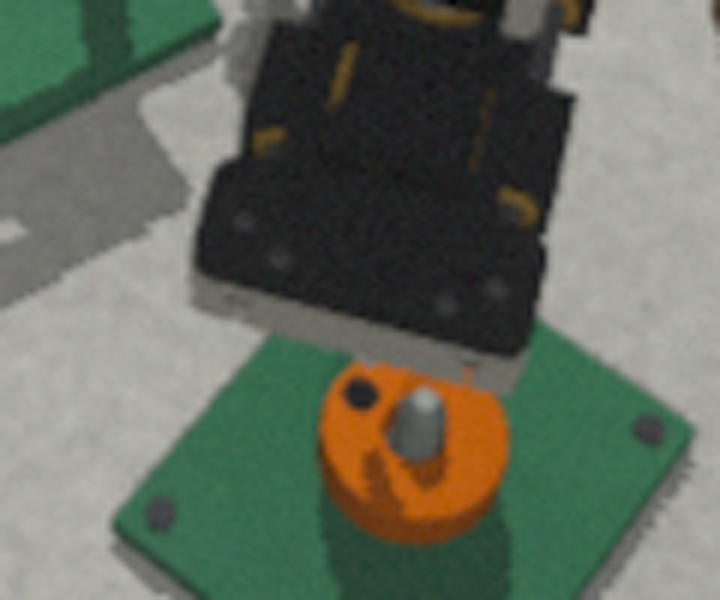

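The near finger hides the tip, since it points at the side camera. The spot is at crop (360,392), where predicted. I'll turn the gripper about the vertical so the side camera can see the tip.

>>> arm_command(travel=[[0,0,0.01],[0,0,0.01],[0,0,0.01],[0,0,0.01],[0,0,0.01],[0,0,0.01],[0,0,0.01],[0,0,0.01],[0,0,0.01],[0,0,0.01],[0,0,0.01],[0,0,0.01]], delta_rot=[[0,0,-0.09],[0,0,-0.18],[0,0,-0.27],[0,0,-0.36],[0,0,-0.45],[0,0,-0.54],[0,0,-0.63],[0,0,-0.72],[0,0,-0.81],[0,0,-0.9],[0,0,-0.9],[0,0,-0.9]])

```text
time_s: 18.23
tcp_pos: [0.5282, -0.2541, 0.1897]
eef_rot: [-180.0, 0.0, -125.8]
contact_force: [-0.8, -0.1, -1.6]
gripper_width: 0.0236
gripper_force: 30.0
```

```bash
python3 - <<'E'
from h import *
s=r.get_state(); print(s['tcp_pos'],s['eef_rot'],s['contact_force'])
b=snap('side','side7')
t=s['tcp_pos']
tip=t-[0,0,.1215]
for n,p in [('tip',tip),('barrel end',tip+[0,0,.022]),('flange',tip+[0,0,.077]),('spot',np.array([.5285,-.2545,.042]))]: print(n,(proj(b,p)-[268,246])*6)
cv2.imwrite('pics/crop7.png',cv2.resize(b['img'][246:346,268:388],None,fx=6,fy=6,interpolation=cv2.INTER_CUBIC)[:,:,::-1])
E
```

```text
[ 0.52820446 -0.25406807  0.18972229] [-1.79987114e+02  6.50503783e-03 -1.25799905e+02] [-0.7980826  -0.09351019 -1.55207023]
tip [364.20048543 351.9304268 ]
barrel end [370.90752875 317.99203028]
flange [389.06964606 226.08966595]
spot [358.08521087 391.19539519]
```

View pics/crop7.png

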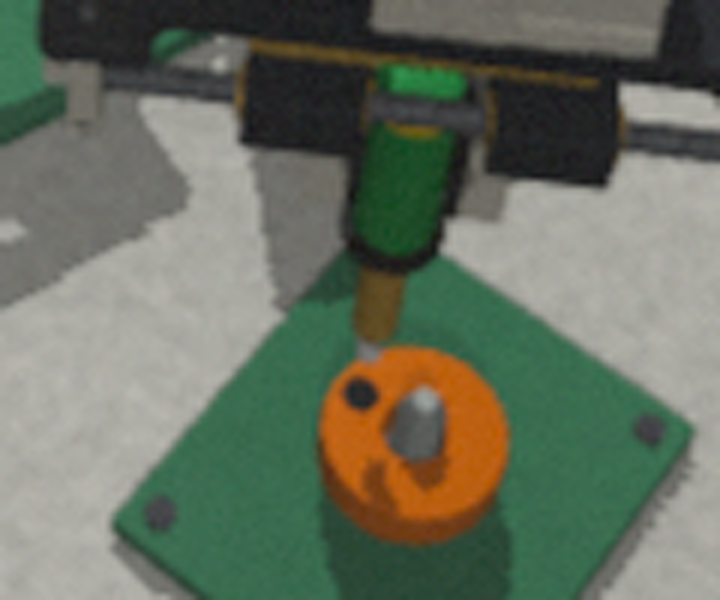

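The tip is visible at crop (369,354), about 1 mm right of where it should be over the spot at (360,392). That is well within tolerance, so I'll nudge it and lower slowly.

>>> arm_command(travel=[[-0.001,0.001,-0.015],[-0.001,0.001,-0.03],[-0.001,0.001,-0.04],[-0.001,0.001,-0.044],[-0.001,0.001,-0.044],[-0.001,0.001,-0.044],[-0.001,0.001,-0.044]], delta_rot=[[0,0,0],[0,0,0],[0,0,0],[0,0,0],[0,0,0],[0,0,0],[0,0,0]])

```text
time_s: 19.15
tcp_pos: [0.5278, -0.2536, 0.1678]
eef_rot: [-180.0, 0.0, -126.0]
contact_force: [0.7, -0.7, -1.1]
gripper_width: 0.0232
gripper_force: 30.0
```

```bash
python3 - <<'E'
from h import *
s=r.get_state(); print(s['tcp_pos'],s['contact_force'])
F=[]
for i in range(6): viewer.capture('side'); F.append(r.get_state()['contact_force'][2])
print(np.round(F,2),r.get_state()['tcp_pos'])
E
```

```text
[ 0.52777886 -0.25356337  0.16779484] [ 0.74667616 -0.6838503  -1.11564652]
[-1.22 -1.98 -1.39 -1.7  -0.85 -1.24] [ 0.52769284 -0.25353841  0.16764043]
```

>>> arm_command(travel=[[0,0,-0.003],[0,0,-0.006],[0,0,-0.009],[0,0,-0.012],[0,0,-0.014],[0,0,-0.014],[0,0,-0.014],[0,0,-0.014]], delta_rot=[[0,0,0],[0,0,0],[0,0,0],[0,0,0],[0,0,0],[0,0,0],[0,0,0],[0,0,0]])

```text
time_s: 20.45
tcp_pos: [0.5277, -0.2536, 0.1607]
eef_rot: [-180.0, 0.0, -126.0]
contact_force: [-0.0, 0.4, 0.8]
gripper_width: 0.0234
gripper_force: 30.0
```

```bash
python3 - <<'E'
from h import *
s=r.get_state(); print(s['tcp_pos'],s['contact_force'])
F=[]
for i in range(6): viewer.capture('side'); F.append(r.get_state()['contact_force'][2])
print(np.round(F,2),r.get_state()['tcp_pos'])
E
```

```text
[ 0.52767329 -0.25357513  0.16065581] [-0.02284803  0.40618839  0.81418559]
[1.94 0.76 1.14 1.92 1.21 0.15] [ 0.52767357 -0.25353983  0.16058991]
```

>>> arm_command(travel=[[0,0,-0.002],[0,0,-0.004],[0,0,-0.0055],[0,0,-0.0055],[0,0,-0.0055],[0,0,-0.0055],[0,0,-0.0055],[0,0,-0.0055]], delta_rot=[[0,0,0],[0,0,0],[0,0,0],[0,0,0],[0,0,0],[0,0,0],[0,0,0],[0,0,0]])

```text
time_s: 21.75
tcp_pos: [0.5277, -0.2536, 0.1578]
eef_rot: [-180.0, -0.0, -126.0]
contact_force: [-0.3, 1.2, 1.9]
gripper_width: 0.0236
gripper_force: 30.0
```

```bash
python3 - <<'E'
from h import *
F=[]
for i in range(10): b=snap('side','side8'); F.append(r.get_state()['contact_force'])
s=r.get_state(); print(np.mean(F,0),s['tcp_pos'],s['eef_rot'],s['time_s'],s['gripper_force'])
cv2.imwrite('pics/crop8.png',cv2.resize(b['img'][270:345,288:378],None,fx=8,fy=8,interpolation=cv2.INTER_CUBIC)[:,:,::-1])
E
```

```text
[-0.19625974  0.01216281  2.0036729 ] [ 0.52767191 -0.25356691  0.15781359] [-1.79997449e+02  1.95646489e-04 -1.25975371e+02] 22.25 29.967148303985596
```

View pics/crop8.png

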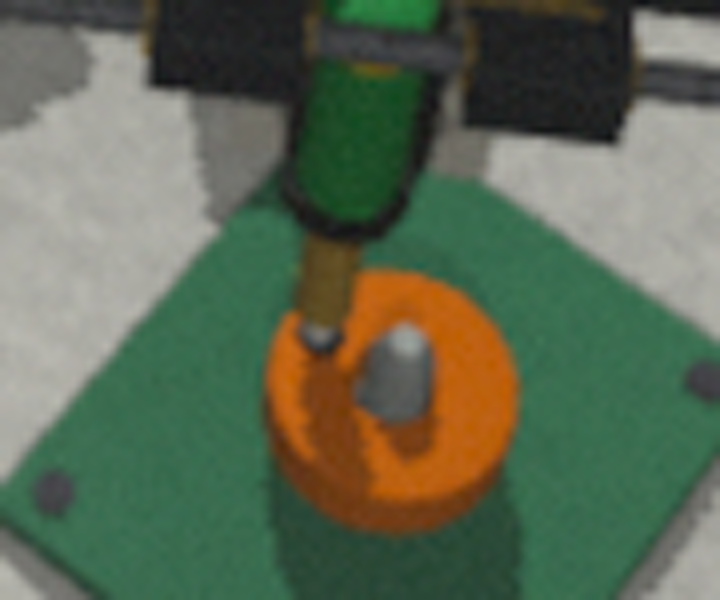

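The tip stands on the spot at crop (321,345), the ring is flat, and the net press is about 3.4 N, which puts the tip about half way in.

```bash
python3 -c "
from plant import close_job
print(close_job())"
```

```text
the job is handed in; nothing more can be done
None
```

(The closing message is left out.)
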